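# Unlatch and open the sample transport case

### The arm

A 7-joint arm with a two-finger parallel gripper is mounted at the origin on the work surface; the furniture and walls round the work are solid. World frame = base frame: x ahead of the robot, y to its left, z up, the work surface at z = 0. Lengths are in m, angles in rad, forces in N, time in s.
With the tool pointing down it reaches from about 0.425 to 0.925 m from the base axis. Payload 6.8 kg.
Tool frame: the origin (TCP) lies at the very end of the fingers, on their centre line; the grasp point (between the pads) lies 19 mm behind it; z points along the fingers, y is the line along which they close (so a half turn about z gives the same grasp; the last joint's range is limited). The gripper opens to 88 mm and grips with 3 to 60 N. Pads are 20 mm wide; open, the fingers measure 115 mm over their backs; the gripper's body (75 mm by 178 mm) begins 61 mm behind the grasp point.
Start: joints at [1.188, 0.477, 0.022, 1.555, -0.011, 1.109, -0.083], TCP at [0.183, -0.65, 0.223] pointing down, gripper open.
Joint ranges: [-2.96, 2.96], [-0.34, 2.1], [-1.41, 1.46], [0.24, 2.44], [-1.37, 4.51], [0.17, 1.92], [-2.96, 2.96]. Speed limits (rad/s): [2.39, 2.39, 3.14, 3.14, 3.14, 3.14, 3.14].

### API

Orientations are given as a unit quaternion [w, x, y, z].
In Python, from bench import arm gives the robot as it stands. The module is installed in compiled form; this text tells all that it offers.
- The arm moves only by the tool carry_out, never from a script. Its argument "moves" is text: rows parted by semicolons, each of 6 numbers parted by spaces: the shift along the tool's x, y, z in mm, then the turn, a rotation vector about the tool's x, y, z in rad. In form: dx dy dz rx ry rz; .... A call has 1 to 5 rows; each row shifts and turns the commanded pose from where the row before left it, along the tool's axes as they then stand; what a row does not reach is not made up. A row lasts 1/10 s, in which the tool goes at most 50 mm and 8.59 degrees, less where a joint would pass 70% of its speed; a pose out of reach is approached as far as the arm can. A call with a gripper value outside its range is refused whole. "gripper" is the opening, from 0 (shut) to 1 (fully open), set as the call begins (left out, the last holds). The fingers move at their own pace and stop on an object; the grip force is fixed at half the most. Time passes only in rows, so rows that do not move let the fingers close. It gives the time, the measured TCP pose, the force, the opening and the grip force at its end, in the units of the state.
- arm.get_state(): the state, without advancing time (a new reading comes with each control period).
- arm.get_image(name): name is "scene" or "top"; returns (picture, depth): 480x640x3 uint8, red, green, blue; 480x640 float32, m along the optical axis (not along the pixel's ray), 0 where there is no reading.
- arm.get_calibration(name): a dict with "vfov" (degrees; the focal length in pixels is half the picture's height over the tangent of half this angle, whatever the lens; pixels are square), "cx", "cy" (the principal point, pixels), "k1" (the pictures are not rectified: a ray, as slopes to the right and down, at radius r is drawn at 1 + k1 r^2 times it, then the intrinsics apply), "T" (4x4, takes a point from camera to world coordinates). Camera axes: x right, y down, z forward; pixel columns grow to the right and rows downward; lengths in m; the calibration is good to about 2 mm. A picture is of the moment at which its call begins. get_calibration takes no time and is no camera call.
- arm.job_done(): hands the job in; it is judged then, once.
The state is a dict: "t": time; "joints": joint angles; "qvel": joint speeds; "tau": joint torques, N m; "position": TCP position; "ee_rot": TCP orientation; "wrist_force": force on the tool from outside, world axes, zero at the start; "wrist_torque": the same for the moment, N m; "grip_width": finger opening in m; "grasp_force": force on a finger pad.
Only numpy, scipy, OpenCV 4.12 (cv2) and the standard library are available. Lean on these libraries where they do the work, as an engineer would, in place of code of your own. Each camera call takes 0.05 s, during which the arm holds its last target. There are 200 camera calls.

### The job

Open the blue-lidded sample transport case so that the bottles in it can be unloaded: press the red button until the flush T handle pops up, turn the handle clockwise (seen from above) until you feel its stop, then raise the lid until it stands open on its own at 45 degrees or more, and let go. Be gentle: do not ram the button and do not force the handle against its stop. Leave the two bottles and the tip box on the bench where they stand.

Things in the scene. Friction and masses are not known exactly. Their poses are not given: they have to be found in the camera images.
- sample_case: Aluminium sample transport case, 200 x 270 x 150 mm high with its blue lid shut, heavy, does not move. Origin on the bench under its centre; x points from its front to its hinges at the back (away from the robot), y to its left, z up.
- release_button: Red round push button on the lid, 22 mm across, left of the T handle in the same steel plate, standing 9 mm proud of it. Origin at the centre of its top. Springs back; lets the handle go after about 3 mm at 3.5 to 4.5 N; the spring reaches 5.5 N at 5 mm and 7 N at 7 mm, where it meets a hard bottom. More than 25 N on it damages it.
- t_handle: Silver T handle: its bar is 76 mm long (along its y), 12 mm wide, 11 mm high. Origin at the bar's centre. At first the bar lies flush in a pan 22 mm wide, too narrow for fingers; once released, its spring lifts it 24 mm, so that its centre stands 19.5 mm above the lid. It turns about the vertical line through its centre.
- handle_spindle: The handle's spindle, hidden in the lid, with the latch cam on it. Turns with the handle; origin on its axis at lid height. Turning takes 0.05 to 0.2 N m, least once the cam is clear. A firm stop comes somewhere between 47 and 86 degrees clockwise, other in every case; the lid is free only in the last 4 degrees before it. Over 14 N of cam on stop (about 0.5 N m at the bar) is forcing it.
- case_lid: Blue lid, 30 mm deep. Origin on the hinge line, in the middle of the lid's back edge, 120 mm above the bench; x and y as the case's while shut. It swings up about its y axis, away from the robot, up to 75 degrees; stiff hinges hold it wherever it is left. Raising it takes 6 to 9 N at the handle. When the cam lets go, the rubber seal lifts its front 1 to 2 mm.
- handle_plate (a point): Point on the lid's upper face where the handle's axis passes: 150 mm in front of the hinge line (along the lid's -x), 30 mm above it, 150 mm above the bench while shut. Axes as the lid's. The button's centre lies 70 mm to +y of it. The steel plate round the handle is 2 mm proud of the lid.
- bottle_hdpe: White reagent bottle with a red cap, 58 mm across, 112 mm high; not to be moved. Origin under its centre.
- wash_bottle: White wash bottle with a red top and spout, 64 mm across, 193 mm high; not to be moved. Origin under its centre.
- tip_box: Grey box of pipette tips, 70 x 105 x 62 mm; not to be moved. Origin under its centre.

How it is judged:
By the outcome, as a careful person would: the job done as asked, in the order asked, and still so for the second after the job is handed in, with the robot touching nothing.
It also fails if it takes over 72 s, if anything falls off the work surface, if the arm or the gripper's body presses on something with over 40 N, if the wrist force passes 120 N, or if a joint passes its speed limit or range.

## Working session

There is one attempt and no reset: what is moved stays moved. The work goes in short steps, Python scripts to look and compute and a tool call to move; the robot and the scene stay as the last step left them, time stands still between calls to the robot, and variables do not carry over. Pictures are saved under pics/ and viewed, at most 10 in all, crops included, and the job is handed in when it is done.

Besides the shell and the picture viewer there is one more tool, called after ">>>" by a JSON object that holds its "api" and its "payload". carry_out: Moves the arm, as the interface text tells. Its arguments: {"type":"object","properties":{"moves":{"type":"string"},"gripper":{"type":"number"}},"required":["moves"]}

```bash
mkdir -p pics; cat > h.py <<'E'
import numpy as np, cv2
from bench import arm
from scipy.spatial.transform import Rotation as R
def snap(n,f):
    p,d=arm.get_image(n); cv2.imwrite(f'pics/{f}.png',p[:,:,::-1]); np.save(f'pics/{f}.npy',d); return p,d
def world(n,d,us,z=None):
    c=arm.get_calibration(n); f=240/np.tan(np.radians(c['vfov']/2)); T=np.array(c['T']); out=[]
    K=np.array([[f,0,c['cx']],[0,f,c['cy']],[0,0,1]])
    for u,v in us:
        x,y=(u-c['cx'])/f,(v-c['cy'])/f; a,b=x,y
        for _ in range(20):
            s=1+c['k1']*(a*a+b*b); a,b=x/s,y/s
        ray=T[:3,:3]@np.array([a,b,1])
        q=(z-T[2,3])/ray[2] if z is not None else d[int(round(v)),int(round(u))]
        out.append(T[:3,3]+ray*q)
    return np.array(out)
E
python3 - <<'E'
from h import *
for n in('scene','top'):
    snap(n,n+'0'); c=arm.get_calibration(n); print(n,c['vfov'],c['k1'],np.round(c['T'],3).tolist())
s=arm.get_state(); print(s['t'],s['position'],s['ee_rot'],s['wrist_force'])
E
```

```text
scene 42.40365599002391 0.025276428966216805 [[-0.613, -0.546, 0.57, -0.265], [-0.79, 0.423, -0.445, 0.502], [0.002, -0.723, -0.691, 0.981], [0.0, 0.0, 0.0, 1.0]]
top 52.15705912223514 -0.03030752762692949 [[0.024, -0.987, 0.157, 0.252], [-0.995, -0.038, -0.089, 0.049], [0.093, -0.154, -0.984, 1.242], [0.0, 0.0, 0.0, 1.0]]
0.1 [ 0.18302441 -0.64918179  0.22183702] [-7.54443817e-04  9.90571789e-01  1.36992471e-01 -1.54477277e-04] [0.12082477 0.32340964 0.13365539]
```

View pics/scene0.png

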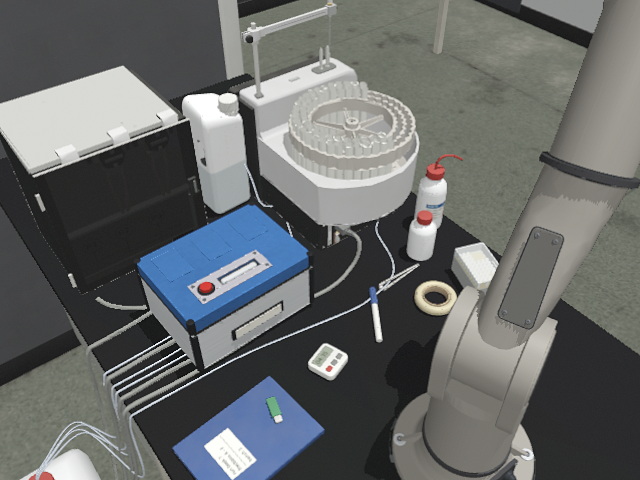

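View pics/top0.png

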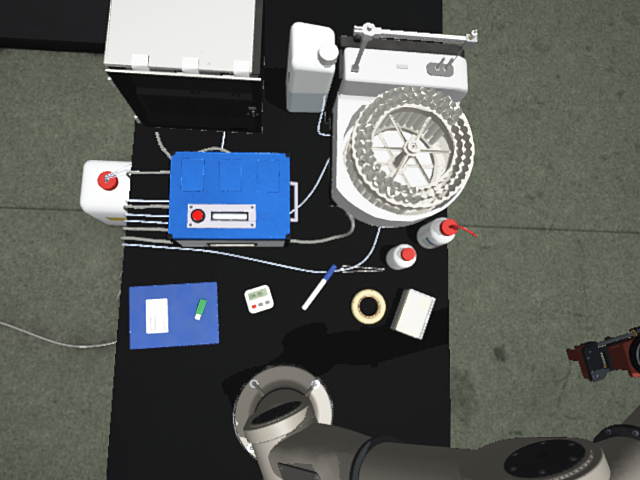

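The scene picture shows the case at about (225,280), with the button at (206,288). In the top picture the button is at (198,215), the handle at about (231,215), and the arm is off to the right. I'll enlarge crops of both next.

```bash
python3 - <<'E'
from h import *
t=cv2.imread('pics/top0.png')[140:255,160:310]; s=cv2.imread('pics/scene0.png')[200:370,130:320]
a=cv2.resize(t,None,fx=4,fy=4,interpolation=cv2.INTER_CUBIC); b=cv2.resize(s,None,fx=4,fy=4,interpolation=cv2.INTER_CUBIC)[:600]
cv2.imwrite('pics/ct.png',a)
d=np.load('pics/top0.npy')
print(np.round(world('top',d,[(198,215),(231,215),(180,175),(280,165),(280,230),(180,230),(412,150),(360,30),(475,35),(380,210),(400,255),(445,230),(60,200),(185,130),(185,65),(310,60),(328,50)]),3))
E
```

```text
[[ 0.453  0.21   0.162]
 [ 0.458  0.139  0.151]
 [ 0.546  0.257  0.147]
 [ 0.58   0.033  0.151]
 [ 0.429  0.028  0.151]
 [ 0.42   0.249  0.149]
 [ 0.601 -0.251  0.242]
 [ 0.252  0.049  1.242]
 [ 0.759 -0.312  0.443]
 [ 0.474 -0.19   0.198]
 [ 0.389 -0.264  0.089]
 [ 0.442 -0.352  0.158]
 [ 0.678  0.929 -0.831]
 [ 0.708  0.281 -0.002]
 [ 0.711  0.225  0.347]
 [ 0.784 -0.021  0.263]
 [ 0.8   -0.058  0.28 ]]
```

View pics/ct.png

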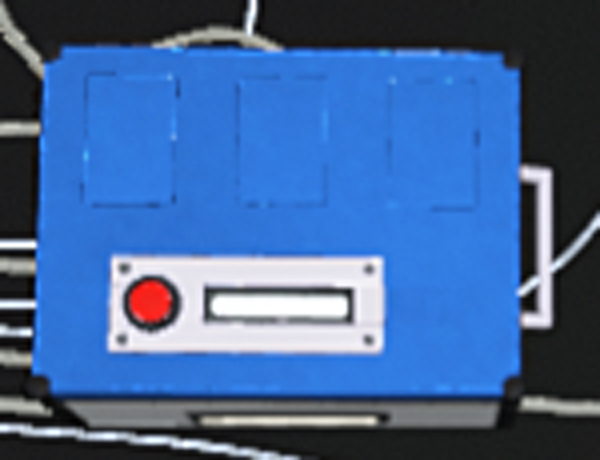

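The crop shows the button centre at crop (151,302), the bar from (210,303) to (351,306), and lid corners near (55,48), (520,55), (515,395), (35,390).

```bash
python3 - <<'E'
from h import *
d=np.load('pics/top0.npy')
g=lambda P,z:np.round(world('top',d,[((u+.5)/4-.5+160,(v+.5)/4-.5+140) for u,v in P],z),4)
b=g([(151,302)],.161)[0]; h=g([(280,305),(210,303),(351,306)],.151); 
print(b,h); c=g([(55,48),(520,55),(515,395),(35,390)],.150); print(c)
print('yaw btn-handle',np.degrees(np.arctan2(-(b-h[0])[0],(b-h[0])[1])),np.linalg.norm((b-h[0])[:2]))
for i,j in((1,0),(2,3)): e=c[j]-c[i]; print(np.degrees(np.arctan2(-e[0],e[1])),np.linalg.norm(e))
# scene camera check: red blob
p=cv2.imread('pics/scene0.png').astype(int); m=((p[:,:,2]>150)&(p[:,:,1]<80)&(p[:,:,0]<80)); m[:250]=0;m[320:]=0;m[:,:150]=0;m[:,260:]=0
v,u=np.nonzero(m); print(u.mean(),v.mean(),world('scene',None,[(u.mean(),v.mean())],.159))
ds=np.load('pics/scene0.npy'); print(world('scene',ds,[(206,287)]))
# lid plane heights & fit yaw with blue mask
p=cv2.imread('pics/top0.png').astype(int); m=((p[:,:,0]>150)&(p[:,:,2]<100)).astype(np.uint8); m[:145]=0;m[250:]=0;m[:,:160]=0;m[:,300:]=0
ct=max(cv2.findContours(m,0,2)[0],key=cv2.contourArea)[:,0]; W=world('top',None,ct,.15)[:,:2].astype(np.float32); r=cv2.minAreaRect(W); print(r)
v,u=np.nonzero(m); Wz=world('top',d,list(zip(u,v))[::7]);print(np.median(Wz[:,2]))
s=arm.get_state(); print(R.from_quat(s['ee_rot'],scalar_first=True).as_matrix().round(3))
E
```

```text
[0.453  0.2112 0.161 ] [[0.4561 0.1415 0.151 ]
 [0.4557 0.1802 0.151 ]
 [0.4572 0.1021 0.151 ]]
[[0.5992 0.2755 0.15  ]
 [0.6089 0.0119 0.15  ]
 [0.4103 0.0084 0.15  ]
 [0.4032 0.2728 0.15  ]]
yaw btn-handle 2.546627518499369 0.06976890424823942
2.107429469480655 0.2637784107920889
1.538208381396253 0.2644953118677153
205.54117647058823 286.0352941176471 [[0.4561669  0.20792698 0.159     ]]
[[0.45112373 0.20947439 0.16186308]]
((0.5063160061836243, 0.14393852651119232), (0.20026063919067383, 0.26850906014442444), 2.1463921070098877)
0.1494062070076737
[[ 0.962  0.271 -0.001]
 [ 0.271 -0.962  0.001]
 [-0.    -0.002 -1.   ]]
```

```bash
cat >> h.py <<'E'
def pose(p,yaw,pitch=0):  # tool y along yaw (deg), pitch about world case-y (deg, + leans hand away)
    s,c=np.sin(np.radians(yaw)),np.cos(np.radians(yaw))
    M=np.array([[-s,c,0],[c,s,0],[0,0,-1]]).T
    M=np.array([[-s,c,0],[c,s,0],[0,0,-1]]).T
    if pitch: M=R.from_rotvec(np.radians(pitch)*np.array([-np.sin(np.radians(2.1)),np.cos(np.radians(2.1)),0])).as_matrix()@M
    return np.array(p,float),R.from_matrix(M)
def cur():
    s=arm.get_state(); return np.array(s['position']),R.from_quat(s['ee_rot'],scalar_first=True)
def rows(a,b,n):
    w=(a[1].inv()*b[1]).as_rotvec(); out=[];q=a[1]
    dp=(b[0]-a[0])/n*1000
    for i in range(n):
        l=q.inv().apply(dp); out.append(' '.join(f'{x:.0f}' for x in l)+' '+' '.join(f'{x:.3f}' for x in w/n)); q=q*R.from_rotvec(w/n)
    for i in range(0,n,5): print('; '.join(out[i:i+5]))
    return b
E
python3 - <<'E'
from h import *
a=cur(); a=rows(a,pose([.40,-.42,.38],-35),10); print(); rows(a,pose([.4535,.211,.25],2.1),20)
E
```

```text
27 -16 -16 -0.000 -0.000 -0.069; 28 -14 -16 -0.000 -0.000 -0.069; 29 -12 -16 -0.000 -0.000 -0.069; 30 -10 -16 -0.000 -0.000 -0.069; 30 -8 -16 -0.000 -0.000 -0.069
31 -6 -16 -0.000 -0.000 -0.069; 31 -4 -16 -0.000 -0.000 -0.069; 32 -2 -16 -0.000 -0.000 -0.069; 32 0 -16 -0.000 -0.000 -0.069; 31 2 -16 -0.000 -0.000 -0.069

27 -16 7 0.000 0.000 -0.032; 28 -15 7 0.000 0.000 -0.032; 28 -14 7 0.000 0.000 -0.032; 29 -13 7 0.000 0.000 -0.032; 29 -12 7 0.000 0.000 -0.032
30 -11 6 0.000 0.000 -0.032; 30 -10 7 0.000 0.000 -0.032; 30 -9 7 0.000 0.000 -0.032; 31 -8 7 0.000 0.000 -0.032; 31 -7 7 0.000 0.000 -0.032
31 -6 7 0.000 0.000 -0.032; 31 -5 7 0.000 0.000 -0.032; 31 -4 7 0.000 0.000 -0.032; 31 -3 7 0.000 0.000 -0.032; 32 -2 7 0.000 0.000 -0.032
32 -1 7 0.000 0.000 -0.032; 32 -0 7 0.000 0.000 -0.032; 32 1 7 0.000 0.000 -0.032; 32 2 7 0.000 0.000 -0.032; 32 3 7 0.000 0.000 -0.032
```

>>> {"api": "carry_out", "payload": {"moves": "27 -16 -16 0 0 -0.069; 28 -14 -16 0 0 -0.069; 29 -12 -16 0 0 -0.069; 30 -10 -16 0 0 -0.069; 30 -8 -16 0 0 -0.069", "gripper": 0}}

```text
t: 0.6
position: [0.2923, -0.535, 0.303]
ee_rot: [-0.0, 0.952, 0.307, -0.0]
wrist_force: [0.2, 0.2, 0.2]
grip_width: 0.0515
grasp_force: 0.0
```

>>> {"api": "carry_out", "payload": {"moves": "31 -6 -16 0 0 -0.069; 31 -4 -16 0 0 -0.069; 32 -2 -16 0 0 -0.069; 32 0 -16 0 0 -0.069; 31 2 -16 0 0 -0.069"}}

```text
t: 1.1
position: [0.4001, -0.4192, 0.3834]
ee_rot: [-0.0, 0.885, 0.466, -0.0]
wrist_force: [-0.1, -0.2, 0.2]
grip_width: 0.0113
grasp_force: 0.0
```

>>> {"api": "carry_out", "payload": {"moves": "27 -16 7 0 0 -0.032; 28 -15 7 0 0 -0.032; 28 -14 7 0 0 -0.032; 29 -13 7 0 0 -0.032; 29 -12 7 0 0 -0.032"}}

```text
t: 1.6
position: [0.4119, -0.2619, 0.3475]
ee_rot: [-0.0, 0.845, 0.534, -0.0]
wrist_force: [0.4, 0.1, -0.2]
grip_width: 0.001
grasp_force: 0.0
```

>>> {"api": "carry_out", "payload": {"moves": "30 -11 6 0 0 -0.032; 30 -10 7 0 0 -0.032; 30 -9 7 0 0 -0.032; 31 -8 7 0 0 -0.032; 31 -7 7 0 0 -0.032"}}

```text
t: 2.1
position: [0.4266, -0.1041, 0.3135]
ee_rot: [0.0, 0.8, 0.6, -0.0]
wrist_force: [-0.4, -0.0, 0.0]
grip_width: 0.0005
grasp_force: 0.0
```

>>> {"api": "carry_out", "payload": {"moves": "31 -6 7 0 0 -0.032; 31 -5 7 0 0 -0.032; 31 -4 7 0 0 -0.032; 31 -3 7 0 0 -0.032; 32 -2 7 0 0 -0.032"}}

```text
t: 2.6
position: [0.4414, 0.0524, 0.2786]
ee_rot: [0.0, 0.75, 0.662, -0.0]
wrist_force: [0.7, -0.4, -0.1]
grip_width: 0.0007
grasp_force: 0.0
```

>>> {"api": "carry_out", "payload": {"moves": "32 -1 7 0 0 -0.032; 32 0 7 0 0 -0.032; 32 1 7 0 0 -0.032; 32 2 7 0 0 -0.032; 32 3 7 0 0 -0.032"}}

```text
t: 3.1
position: [0.4564, 0.2119, 0.2435]
ee_rot: [0.0, 0.694, 0.72, -0.0]
wrist_force: [1.2, -0.3, -0.3]
grip_width: 0.0002
grasp_force: 0.0
```

>>> {"api": "carry_out", "payload": {"moves": "-1 -3 20 0 0 0; 0 0 25 0 0 0; 0 0 20 0 0 0; 0 0 9 0 0 0; 0 0 0 0 0 0"}}

```text
t: 3.6
position: [0.4529, 0.2092, 0.1688]
ee_rot: [-0.0, 0.695, 0.719, -0.001]
wrist_force: [-0.5, 0.5, -0.6]
grip_width: 0.0005
grasp_force: 0.0
```

```bash
python3 - <<'E'
from h import *
s=arm.get_state(); print(s['position'],s['wrist_force'],s['joints'])
p,d=snap('scene','s1'); q,e=snap('top','t1')
a=cv2.resize(p[200:350,130:330],(800,600),interpolation=cv2.INTER_CUBIC); cv2.imwrite('pics/c1.png',a[:,:,::-1])
E
```

```text
[0.45286354 0.20919138 0.16880075] [-0.51877682  0.50516685 -0.62361157] [ 0.08396477  0.34844824 -0.76591876  1.98285598  0.29969924  0.92700363
 -0.80025922]
```

View pics/c1.png

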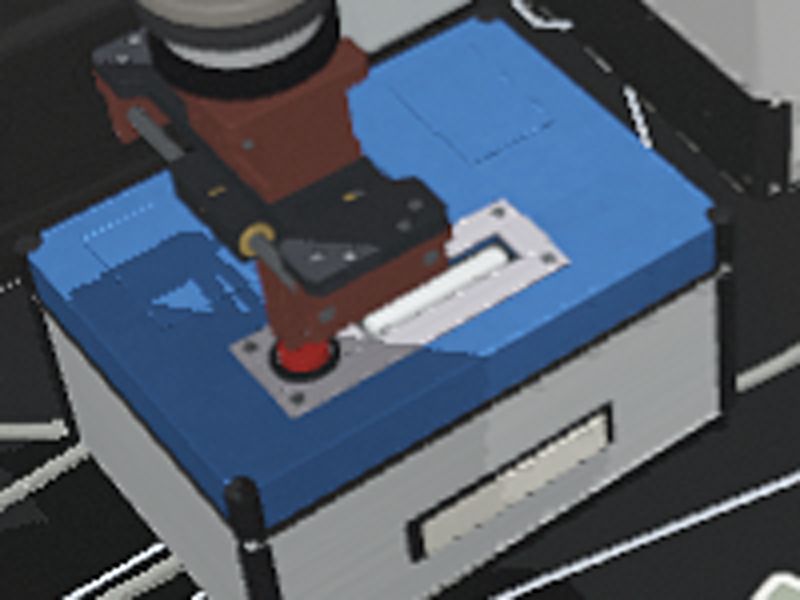

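The fingertips sit right over the red button (crop (302,350)), and the bar is still flush at (440,290). I'll press slowly.

>>> {"api": "carry_out", "payload": {"moves": "0 0 2 0 0 0; 0 0 2 0 0 0; 0 0 1 0 0 0; 0 0 1 0 0 0; 0 0 0 0 0 0"}}

```text
t: 4.2
position: [0.4537, 0.2094, 0.1636]
ee_rot: [0.0, 0.695, 0.719, -0.0]
wrist_force: [0.3, -0.2, 0.6]
grip_width: 0.0004
grasp_force: 0.0
```

>>> {"api": "carry_out", "payload": {"moves": "0 0 1 0 0 0; 0 0 1 0 0 0; 0 0 0 0 0 0"}}

```text
t: 4.5
position: [0.4537, 0.2095, 0.1618]
ee_rot: [0.0, 0.695, 0.719, -0.0]
wrist_force: [-0.8, -0.1, 3.4]
grip_width: 0.0005
grasp_force: 1.3
```

>>> {"api": "carry_out", "payload": {"moves": "0 0 1 0 0 0; 0 0 0 0 0 0"}}

```text
t: 4.7
position: [0.4537, 0.2095, 0.1607]
ee_rot: [0.0, 0.695, 0.719, 0.0]
wrist_force: [-0.6, -1.0, 2.0]
grip_width: 0.0006
grasp_force: 1.3
```

>>> {"api": "carry_out", "payload": {"moves": "0 0 1 0 0 0; 0 0 0 0 0 0"}}

```text
t: 4.9
position: [0.4537, 0.2095, 0.1596]
ee_rot: [0.0, 0.695, 0.719, 0.0]
wrist_force: [-1.4, -1.1, 2.5]
grip_width: 0.0006
grasp_force: 1.4
```

```bash
cat > chk.py <<'E'
from h import *
import sys
p,d=snap('scene',sys.argv[1])
W=world('scene',d,[(u,v) for v in range(240,300,2) for u in range(215,275,2)])
print('bar-top pts',np.sum((abs(W[:,0]-.456)<.015)&(abs(W[:,1]-.1415)<.045)&(W[:,2]>.165)), arm.get_state()['wrist_force'])
E
python3 chk.py s2
```

```text
bar-top pts 23 [-0.7313494  -0.43079396  2.70244064]
```

>>> {"api": "carry_out", "payload": {"moves": "0 0 1 0 0 0; 0 0 0 0 0 0"}}

```text
t: 5.15
position: [0.4537, 0.2095, 0.1586]
ee_rot: [-0.0, 0.695, 0.719, 0.0]
wrist_force: [-0.5, -0.6, 3.4]
grip_width: 0.0006
grasp_force: 1.8
```

>>> {"api": "carry_out", "payload": {"moves": "0 0 1 0 0 0; 0 0 0 0 0 0"}}

```text
t: 5.35
position: [0.4537, 0.2095, 0.1577]
ee_rot: [0.0, 0.695, 0.719, 0.0]
wrist_force: [-0.8, -0.4, 3.9]
grip_width: 0.0006
grasp_force: 2.2
```

```bash
python3 chk.py s3
```

```text
bar-top pts 23 [-1.51852656 -0.74062796  4.66111611]
```

>>> {"api": "carry_out", "payload": {"moves": "0 0 1 0 0 0; 0 0 0 0 0 0"}}

```text
t: 5.6
position: [0.4537, 0.2095, 0.1567]
ee_rot: [0.0, 0.695, 0.719, 0.0]
wrist_force: [-0.1, -0.8, 5.9]
grip_width: 0.0003
grasp_force: 2.6
```

```bash
python3 chk.py s4
```

```text
bar-top pts 23 [-0.4578246  -0.43218397  5.22560751]
```

```bash
python3 - <<'E'
from h import *
a=cv2.resize(cv2.imread('pics/s4.png')[230:320,180:300],None,fx=3,fy=3,interpolation=2);b=cv2.resize(cv2.imread('pics/s1.png')[230:320,180:300],None,fx=3,fy=3,interpolation=2)
cv2.imwrite('pics/c4.png',np.hstack([b,a]))
E
```

```text
(no output)
```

View pics/c4.png

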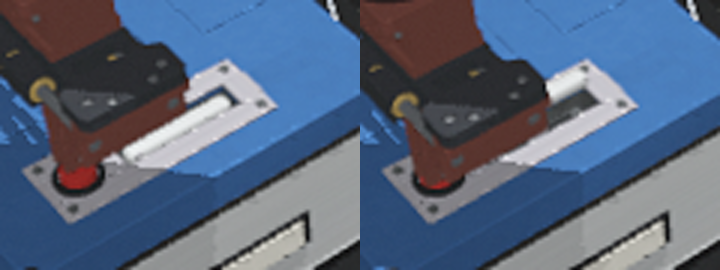

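The right half shows the bar popped up: it is raised at (570,85), with the empty pan below it. I'll release the button, retract, and re-measure the bar from the top camera.

>>> {"api": "carry_out", "payload": {"moves": "0 0 -3 0 0 0; 0 0 -12 0 0 0; 0 0 -25 0 0 0; 0 0 -25 0 0 0; 0 0 0 0 0 0"}}

```text
t: 6.15
position: [0.4551, 0.2107, 0.225]
ee_rot: [0.001, 0.695, 0.719, 0.002]
wrist_force: [-0.2, 0.5, 0.7]
grip_width: 0.0007
grasp_force: 0.0
```

```bash
python3 - <<'E'
from h import *
p,d=snap('top','t2'); snap('scene','s5')
cv2.imwrite('pics/ct2.png',cv2.resize(p[180:250,170:290,::-1],None,fx=6,fy=6,interpolation=cv2.INTER_CUBIC))
E
```

```text
(no output)
```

View pics/ct2.png

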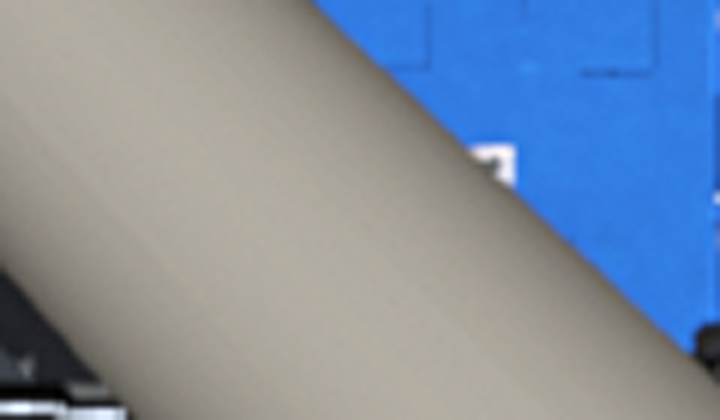

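The arm hides the handle from the top camera, so I keep the earlier measurement (0.456, 0.1415), which also agreed with the fitted case outline.

>>> {"api": "carry_out", "payload": {"moves": "-25 1 0 0 0 0; -25 0 0 0 0 0; -18 0 0 0 0 0; 0 0 0 0 0 0; 0 0 0 0 0 0", "gripper": 0.55}}

```text
t: 6.75
position: [0.4565, 0.1416, 0.221]
ee_rot: [-0.0, 0.695, 0.719, -0.0]
wrist_force: [0.4, 0.4, -0.1]
grip_width: 0.0371
grasp_force: 0.0
```

```bash
python3 - <<'E'
from h import *
s=arm.get_state(); print(s['position'],s['grip_width'],s['wrist_force'],s['wrist_torque'])
p,d=snap('scene','s6')
cv2.imwrite('pics/c6.png',cv2.resize(p[200:320,160:320,::-1],None,fx=4,fy=4,interpolation=cv2.INTER_CUBIC))
E
```

```text
[0.45648838 0.1415575  0.22098377] 0.037101336453417656 [ 0.40968976  0.38861777 -0.11188097] [-0.00663093 -0.05898371 -0.06735909]
```

View pics/c6.png

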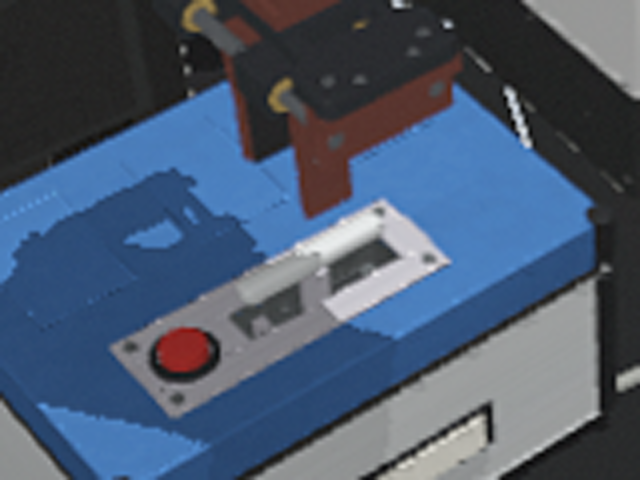

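The bar stands raised from about (245,290) to (385,230) in the crop, and the fingers are above it, straddling it. Next I descend and grip.

>>> {"api": "carry_out", "payload": {"moves": "0 0 20 0 0 0; 0 0 20 0 0 0; 0 0 15 0 0 0; 0 0 10 0 0 0; 0 0 0 0 0 0"}}

```text
t: 7.3
position: [0.4561, 0.1418, 0.1554]
ee_rot: [-0.001, 0.695, 0.719, -0.001]
wrist_force: [-0.8, -0.2, -0.1]
grip_width: 0.0479
grasp_force: 0.0
```

>>> {"api": "carry_out", "payload": {"moves": "0 0 0 0 0 0; 0 0 0 0 0 0; 0 0 0 0 0 0; 0 0 0 0 0 0; 0 0 0 0 0 0", "gripper": 0}}

```text
t: 7.8
position: [0.456, 0.1415, 0.1567]
ee_rot: [-0.0, 0.695, 0.719, -0.001]
wrist_force: [1.9, -0.1, 2.7]
grip_width: 0.0127
grasp_force: 30.0
```

```bash
cat > st.py <<'E'
from h import *
s=arm.get_state(); M=R.from_quat(s['ee_rot'],scalar_first=True).as_matrix()
print(s['t'],s['position'].round(4),'yaw',np.degrees(np.arctan2(M[1,1],M[0,1])).round(2),'tz',M[:,2].round(3),s['grip_width'],s['grasp_force'],s['wrist_force'].round(2),s['wrist_torque'].round(3),np.round(s['joints'],2))
E
python3 st.py
```

```text
7.8 [0.456  0.1415 0.1567] yaw 1.94 tz [-0.002 -0.001 -1.   ] 0.012728291311323017 30.034509301185608 [ 1.88 -0.13  2.67] [ 0.012 -0.389 -0.052] [ 0.21  0.32 -0.74  2.04  0.28  0.88 -0.66]
```

>>> {"api": "carry_out", "payload": {"moves": "0 0 0 0 0 0.05; 0 0 0 0 0 0.08; 0 0 0 0 0 0.08; 0 0 0 0 0 0.08; 0 0 0 0 0 0.08"}}

```text
t: 8.3
position: [0.4564, 0.1414, 0.1568]
ee_rot: [0.0, 0.816, 0.578, -0.0]
wrist_force: [-1.8, -0.5, 2.5]
grip_width: 0.0128
grasp_force: 30.0
```

```bash
python3 st.py
```

```text
8.3 [0.4564 0.1414 0.1568] yaw -19.4 tz [-0.001 -0.001 -1.   ] 0.012769593738158606 30.04032639088109 [-1.79 -0.47  2.45] [-0.179  0.392  0.163] [ 0.14  0.31 -0.67  2.04  0.25  0.87 -1.  ]
```

>>> {"api": "carry_out", "payload": {"moves": "0 0 0 0 0 0.08; 0 0 0 0 0 0.08; 0 0 0 0 0 0.08; 0 0 0 0 0 0.08; 0 0 0 0 0 0.03"}}

```text
t: 8.8
position: [0.4567, 0.1412, 0.1568]
ee_rot: [0.0, 0.904, 0.427, -0.0]
wrist_force: [-0.8, -1.8, 3.2]
grip_width: 0.0126
grasp_force: 30.0
```

```bash
python3 st.py
```

```text
8.8 [0.4567 0.1412 0.1568] yaw -39.4 tz [-0.    -0.001 -1.   ] 0.012635908778801682 30.041070920415223 [-0.83 -1.77  3.21] [-0.337  0.338  0.157] [ 0.09  0.29 -0.6   2.05  0.22  0.86 -1.33]
```

>>> {"api": "carry_out", "payload": {"moves": "0 0 0 0 0 0.02; 0 0 0 0 0 0.02; 0 0 0 0 0 0.02; 0 0 0 0 0 0.015; 0 0 0 0 0 0"}}

```text
t: 9.3
position: [0.4568, 0.1412, 0.1565]
ee_rot: [0.0, 0.919, 0.394, -0.0]
wrist_force: [-2.3, -2.0, 2.5]
grip_width: 0.0125
grasp_force: 30.0
```

```bash
python3 st.py
```

```text
9.3 [0.4568 0.1412 0.1565] yaw -43.63 tz [-0. -0. -1.] 0.012455770529965448 30.027468383777887 [-2.31 -2.04  2.5 ] [-0.603  0.399  0.138] [ 0.08  0.29 -0.59  2.05  0.21  0.86 -1.39]
```

>>> {"api": "carry_out", "payload": {"moves": "0 0 0 0 0 0.015; 0 0 0 0 0 0.015; 0 0 0 0 0 0.015; 0 0 0 0 0 0"}}

```text
t: 9.7
position: [0.4569, 0.1412, 0.1566]
ee_rot: [0.0, 0.928, 0.373, -0.0]
wrist_force: [-1.6, -3.9, 2.8]
grip_width: 0.0128
grasp_force: 30.0
```

```bash
python3 st.py
```

```text
9.7 [0.4569 0.1412 0.1566] yaw -46.23 tz [-0. -0. -1.] 0.012835547828645828 30.01691809622571 [-1.64 -3.89  2.81] [-0.814  0.382  0.178] [ 0.07  0.29 -0.58  2.05  0.21  0.86 -1.44]
```

>>> {"api": "carry_out", "payload": {"moves": "0 0 0 0 0 0.015; 0 0 0 0 0 0.015; 0 0 0 0 0 0.015; 0 0 0 0 0 0"}}

```text
t: 10.1
position: [0.4569, 0.1412, 0.1566]
ee_rot: [0.0, 0.936, 0.352, -0.0]
wrist_force: [-2.4, -4.3, 2.9]
grip_width: 0.0124
grasp_force: 30.0
```

```bash
python3 st.py
```

```text
10.1 [0.4569 0.1412 0.1566] yaw -48.81 tz [-0. -0. -1.] 0.012434579229488818 30.012376990634948 [-2.43 -4.35  2.95] [-1.08   0.437  0.193] [ 0.06  0.29 -0.57  2.05  0.21  0.86 -1.48]
```

>>> {"api": "carry_out", "payload": {"moves": "0 0 0 0 0 0.015; 0 0 0 0 0 0.015; 0 0 0 0 0 0.015; 0 0 0 0 0 0"}}

```text
t: 10.5
position: [0.4569, 0.1412, 0.1566]
ee_rot: [0.0, 0.944, 0.331, -0.0]
wrist_force: [-1.5, -5.1, 2.7]
grip_width: 0.0125
grasp_force: 30.0
```

```bash
python3 st.py
```

```text
10.5 [0.4569 0.1412 0.1566] yaw -51.38 tz [-0. -0. -1.] 0.012516734220166232 30.008502354612574 [-1.5  -5.14  2.68] [-1.105  0.466  0.13 ] [ 0.06  0.29 -0.56  2.05  0.2   0.86 -1.52]
```

>>> {"api": "carry_out", "payload": {"moves": "-0.3 0.4 0 0 0 0.015; 0 0 0 0 0 0.015; 0 0 0 0 0 0.015; 0 0 0 0 0 0"}}

```text
t: 10.9
position: [0.4569, 0.1411, 0.1567]
ee_rot: [-0.0, 0.951, 0.309, 0.0]
wrist_force: [-2.0, -3.3, 3.4]
grip_width: 0.0126
grasp_force: 30.0
```

```bash
python3 st.py
```

```text
10.9 [0.4569 0.1411 0.1567] yaw -53.95 tz [ 0.  0. -1.] 0.012600983491629289 30.00558347601327 [-2.   -3.34  3.37] [-0.795  0.444  0.02 ] [ 0.05  0.29 -0.55  2.05  0.2   0.86 -1.56]
```

>>> {"api": "carry_out", "payload": {"moves": "-0.2 0.3 0 0 0 0.015; 0 0 0 0 0 0.015; 0 0 0 0 0 0.015; 0 0 0 0 0 0"}}

```text
t: 11.3
position: [0.457, 0.141, 0.1567]
ee_rot: [-0.0, 0.958, 0.288, 0.0]
wrist_force: [-2.1, -1.8, 2.9]
grip_width: 0.0127
grasp_force: 30.0
```

```bash
python3 st.py
```

```text
11.3 [0.457  0.141  0.1567] yaw -56.52 tz [ 0.  0. -1.] 0.012745758827840627 30.00098110176623 [-2.07 -1.76  2.91] [-0.317  0.506  0.131] [ 0.04  0.28 -0.55  2.05  0.19  0.85 -1.6 ]
```

>>> {"api": "carry_out", "payload": {"moves": "0 0 0 0 0 0.015; 0 0 0 0 0 0.015; 0 0 0 0 0 0.015; 0 0 0 0 0 0"}}

```text
t: 11.7
position: [0.457, 0.1409, 0.1567]
ee_rot: [-0.0, 0.964, 0.266, 0.0]
wrist_force: [-2.2, -0.1, 2.8]
grip_width: 0.0125
grasp_force: 30.0
```

```bash
python3 st.py
```

```text
11.7 [0.457  0.1409 0.1567] yaw -59.11 tz [ 0.  0. -1.] 0.012523027284997058 29.99724199064076 [-2.24 -0.06  2.79] [-0.091  0.546  0.132] [ 0.04  0.28 -0.54  2.05  0.19  0.85 -1.64]
```

>>> {"api": "carry_out", "payload": {"moves": "0 0 0 0 0 0.015; 0 0 0 0 0 0.015; 0 0 0 0 0 0.015; 0 0 0 0 0 0"}}

```text
t: 12.1
position: [0.4571, 0.1409, 0.1567]
ee_rot: [-0.0, 0.97, 0.245, 0.0]
wrist_force: [-2.8, -0.1, 2.2]
grip_width: 0.0127
grasp_force: 30.0
```

```bash
python3 st.py
```

```text
12.1 [0.4571 0.1409 0.1567] yaw -61.69 tz [ 0.  0. -1.] 0.012748176656547613 29.994603898376226 [-2.83 -0.15  2.18] [-0.017  0.466  0.071] [ 0.03  0.28 -0.53  2.05  0.19  0.85 -1.68]
```

>>> {"api": "carry_out", "payload": {"moves": "0 0 0 0 0 0.015; 0 0 0 0 0 0.015; 0 0 0 0 0 0.015; 0 0 0 0 0 0"}}

```text
t: 12.5
position: [0.4571, 0.1408, 0.1567]
ee_rot: [-0.0, 0.975, 0.223, 0.0]
wrist_force: [-1.6, 1.3, 3.1]
grip_width: 0.0127
grasp_force: 30.0
```

```bash
python3 st.py
```

```text
12.5 [0.4571 0.1408 0.1567] yaw -64.27 tz [ 0.  0. -1.] 0.012727753300522355 29.996974733658135 [-1.63  1.28  3.12] [0.149 0.422 0.065] [ 0.02  0.28 -0.52  2.05  0.18  0.85 -1.73]
```

>>> {"api": "carry_out", "payload": {"moves": "0 0 0 0 0 0.015; 0 0 0 0 0 0.015; 0 0 0 0 0 0.015; 0 0 0 0 0 0"}}

```text
t: 12.9
position: [0.4572, 0.1407, 0.1568]
ee_rot: [-0.0, 0.98, 0.201, 0.0]
wrist_force: [-1.0, 1.3, 2.8]
grip_width: 0.0123
grasp_force: 30.0
```

```bash
python3 st.py
```

```text
12.9 [0.4572 0.1407 0.1568] yaw -66.85 tz [ 0.  0. -1.] 0.012346360748008888 30.001977682113647 [-0.99  1.27  2.78] [0.19  0.254 0.081] [ 0.01  0.28 -0.51  2.05  0.18  0.85 -1.77]
```

>>> {"api": "carry_out", "payload": {"moves": "0 0 0 0 0 0.015; 0 0 0 0 0 0.015; 0 0 0 0 0 0.01; 0 0 0 0 0 0"}}

```text
t: 13.3
position: [0.4572, 0.1407, 0.1567]
ee_rot: [-0.0, 0.983, 0.181, 0.0]
wrist_force: [-0.7, 0.9, 1.9]
grip_width: 0.0125
grasp_force: 30.0
```

```bash
python3 st.py
```

```text
13.3 [0.4572 0.1407 0.1567] yaw -69.12 tz [ 0.  0. -1.] 0.012547457099751275 30.00171661376953 [-0.66  0.88  1.91] [0.224 0.107 0.013] [ 0.01  0.28 -0.51  2.05  0.18  0.85 -1.81]
```

>>> {"api": "carry_out", "payload": {"moves": "0 0 0 0 0 0.015; 0 0 0 0 0 0.015; 0 0 0 0 0 0.01; 0 0 0 0 0 0"}}

```text
t: 13.7
position: [0.4572, 0.1407, 0.1567]
ee_rot: [-0.0, 0.987, 0.161, 0.0]
wrist_force: [0.7, 0.7, 1.2]
grip_width: 0.0124
grasp_force: 30.0
```

```bash
python3 st.py
```

```text
13.7 [0.4572 0.1407 0.1567] yaw -71.42 tz [ 0.  0. -1.] 0.01244039150114134 30.001646876335144 [0.72 0.7  1.25] [ 0.211 -0.093  0.047] [ 0.    0.28 -0.5   2.05  0.18  0.85 -1.84]
```

>>> {"api": "carry_out", "payload": {"moves": "0 0 0 0 0 0.015; 0 0 0 0 0 0.015; 0 0 0 0 0 0.01; 0 0 0 0 0 0"}}

```text
t: 14.1
position: [0.4572, 0.1407, 0.1567]
ee_rot: [0.0, 0.99, 0.142, 0.0]
wrist_force: [1.5, 0.4, 2.7]
grip_width: 0.0126
grasp_force: 30.1
```

```bash
python3 st.py
```

```text
14.1 [0.4572 0.1407 0.1567] yaw -73.7 tz [ 0.  0. -1.] 0.01255190444025996 30.108484402298927 [1.54 0.42 2.67] [ 0.158 -0.216  0.181] [-0.    0.28 -0.49  2.05  0.17  0.85 -1.88]
```

>>> {"api": "carry_out", "payload": {"moves": "0 0 0 0 0 0.012; 0 0 0 0 0 0"}}

```text
t: 14.3
position: [0.4571, 0.1407, 0.1567]
ee_rot: [0.0, 0.991, 0.136, 0.0]
wrist_force: [1.4, -0.2, 2.5]
grip_width: 0.0128
grasp_force: 30.2
```

```bash
python3 st.py
```

```text
14.3 [0.4571 0.1407 0.1567] yaw -74.39 tz [ 0. -0. -1.] 0.01275755232688159 30.1726198553024 [ 1.43 -0.24  2.5 ] [ 0.116 -0.262  0.258] [-0.01  0.28 -0.49  2.05  0.17  0.85 -1.89]
```

Torque has climbed steadily to 0.26 N m after about 75° of turn, so the handle is at its stop. I'll ease back half a degree and compute the lift arc about the hinge.

```bash
cat > lift.py <<'E'
from h import *
import sys
ps=np.radians(2.1); ax=np.array([-np.sin(ps),np.cos(ps),0]); xc=np.array([np.cos(ps),np.sin(ps),0])
P0=np.array([.4571,.1407,.1567]); H=np.array([.4571,.1407,0])+.15*xc; H[2]=.12
yaw=-74.39+.6
def tgt(th):
    r=R.from_rotvec(ax*np.radians(th)); return H+r.apply(P0-H), r*pose(P0,yaw)[1]
p,q=cur(); th=np.degrees((q*pose(P0,yaw)[1].inv()).as_rotvec()@ax); v=p-H
print('theta tool',th,'theta arc',np.degrees(np.arctan2(v[2],-v@xc)-np.arctan2(.0367,.15)),'r',np.hypot(v[2],v@xc))
a=(p,q)
for i,t in enumerate(map(float,sys.argv[1:])):
    b=tgt(t); d=a[1].inv().apply(b[0]-a[0])*1000; w=(a[1].inv()*b[1]).as_rotvec()
    print(*d.round(1),*w.round(3),end=';\n' if i%5==4 else '; '); a=b
E
python3 lift.py .5 1.5 3 4.5 6 8 10 12 14 16
```

```text
theta tool -0.019930626489898597 theta arc 0.010742842650089585 r 0.154387525017119
0.3 0.0 -1.3 0.002 -0.009 -0.01; 0.6 0.2 -2.6 0.004 -0.017 0.0; 1.0 0.2 -3.9 0.006 -0.025 -0.0; 1.0 0.2 -3.9 0.006 -0.025 0.0; 1.0 0.2 -3.9 0.006 -0.025 0.0;
1.3 0.3 -5.2 0.009 -0.034 0.0; 1.3 0.3 -5.2 0.009 -0.034 0.0; 1.3 0.3 -5.2 0.009 -0.034 -0.0; 1.3 0.3 -5.2 0.009 -0.034 0.0; 1.3 0.3 -5.2 0.009 -0.034 0.0;
```

>>> {"api": "carry_out", "payload": {"moves": "0.3 0 -1.3 0.002 -0.009 -0.01; 0.6 0.2 -2.6 0.004 -0.017 0; 1 0.2 -3.9 0.006 -0.025 0; 1 0.2 -3.9 0.006 -0.025 0; 0 0 0 0 0 0"}}

```text
t: 14.8
position: [0.4601, 0.1408, 0.1677]
ee_rot: [-0.004, 0.989, 0.141, -0.04]
wrist_force: [0.2, 0.4, -1.8]
grip_width: 0.0128
grasp_force: 30.0
```

```bash
python3 st.py; python3 lift.py 6 8 10 12 14 16 18 20 22 24
```

```text
14.8 [0.4601 0.1408 0.1677] yaw -73.87 tz [-0.081 -0.004 -0.997] 0.012802164208133817 30.048742946237326 [ 0.24  0.4  -1.85] [ 0.245 -0.233  0.214] [ 0.01  0.31 -0.49  1.98  0.14  0.96 -1.84]
theta tool 4.647674373990316 theta arc 4.221679050225696 r 0.15458222917191147
1.3 0.3 -4.6 0.007 -0.023 -0.001; 1.3 0.3 -5.2 0.009 -0.034 0.0; 1.3 0.3 -5.2 0.009 -0.034 0.0; 1.3 0.3 -5.2 0.009 -0.034 -0.0; 1.3 0.3 -5.2 0.009 -0.034 0.0;
1.3 0.3 -5.2 0.009 -0.034 0.0; 1.3 0.3 -5.2 0.009 -0.034 0.0; 1.3 0.3 -5.2 0.009 -0.034 0.0; 1.3 0.3 -5.2 0.009 -0.034 -0.0; 1.3 0.3 -5.2 0.009 -0.034 -0.0;
```

>>> {"api": "carry_out", "payload": {"moves": "1.3 0.3 -4.6 0.007 -0.023 0; 1.3 0.3 -5.2 0.009 -0.034 0; 1.3 0.3 -5.2 0.009 -0.034 0; 1.3 0.3 -5.2 0.009 -0.034 0; 1.3 0.3 -5.2 0.009 -0.034 0"}}

```text
t: 15.3
position: [0.4698, 0.1411, 0.1913]
ee_rot: [-0.014, 0.983, 0.14, -0.122]
wrist_force: [2.7, 1.2, -11.4]
grip_width: 0.0126
grasp_force: 30.0
```

```bash
cat > lid.py <<'E'
from h import *
import sys
p,d=snap('scene',sys.argv[1]); m=(p[:,:,2]>120)&(p[:,:,0]<100)&(p[:,:,1]<170); m[330:]=0;m[:,340:]=0
v,u=np.nonzero(m&(d>0)); W=world('scene',d,list(zip(u,v))[::5]); best=None
rng=np.random.default_rng(0)
for _ in range(400):
    a=W[rng.choice(len(W),3,False)]; n=np.cross(a[1]-a[0],a[2]-a[0]); l=np.linalg.norm(n)
    if l<1e-5: continue
    n/=l; k=(abs((W-a[0])@n)<.003).sum()
    if best is None or k>best[0]: best=(k,n*np.sign(n[0]) if abs(n[0])>.02 else n*np.sign(n[2]))
print('lid plane inliers',best[0],len(W),'normal',best[1].round(3),'angle from z',np.degrees(np.arccos(abs(best[1][2]))).round(1),'max z',np.percentile(W[:,2],99))
E
python3 st.py; python3 lid.py s7; python3 lift.py 16 18 20 22 24 26 28 30 32 34
```

```text
15.3 [0.4698 0.1411 0.1913] yaw -74.22 tz [-0.243 -0.007 -0.97 ] 0.01262209202916414 30.02037724480033 [  2.65   1.23 -11.45] [ 0.479 -1.457  0.068] [ 0.02  0.39 -0.49  1.83  0.09  1.19 -1.78]
lid plane inliers 617 914 normal [0.227 0.014 0.974] angle from z 13.2 max z 0.19866423089522917
theta tool 14.205003512538863 theta arc 13.91999383672729 r 0.15450990828079977
1.5 0.3 -5.4 0.005 -0.031 -0.001; 1.3 0.3 -5.2 0.009 -0.034 0.0; 1.3 0.3 -5.2 0.009 -0.034 0.0; 1.3 0.3 -5.2 0.009 -0.034 -0.0; 1.3 0.3 -5.2 0.009 -0.034 -0.0;
1.3 0.3 -5.2 0.009 -0.034 0.0; 1.3 0.3 -5.2 0.009 -0.034 0.0; 1.3 0.3 -5.2 0.009 -0.034 0.0; 1.3 0.3 -5.2 0.009 -0.034 -0.0; 1.3 0.3 -5.2 0.009 -0.034 -0.0;
```

The lid is following (13° measured), so I continue along the arc.

>>> {"api": "carry_out", "payload": {"moves": "1.5 0.3 -5.4 0.005 -0.031 0; 1.3 0.3 -5.2 0.009 -0.034 0; 1.3 0.3 -5.2 0.009 -0.034 0; 1.3 0.3 -5.2 0.009 -0.034 0; 1.3 0.3 -5.2 0.009 -0.034 0"}}

```text
t: 15.85
position: [0.4842, 0.1416, 0.2138]
ee_rot: [-0.022, 0.969, 0.138, -0.206]
wrist_force: [1.6, 2.5, -12.0]
grip_width: 0.0129
grasp_force: 30.0
```

>>> {"api": "carry_out", "payload": {"moves": "1.3 0.3 -5.2 0.009 -0.034 0; 1.3 0.3 -5.2 0.009 -0.034 0; 1.3 0.3 -5.2 0.009 -0.034 0; 1.3 0.3 -5.2 0.009 -0.034 0; 1.3 0.3 -5.2 0.009 -0.034 0"}}

```text
t: 16.35
position: [0.5022, 0.1422, 0.2334]
ee_rot: [-0.031, 0.947, 0.134, -0.291]
wrist_force: [-1.0, 1.9, -11.1]
grip_width: 0.0129
grasp_force: 30.0
```

```bash
python3 st.py; python3 lid.py s8; python3 lift.py 35 37 39 41 43 45 47 49 51 53
```

```text
16.35 [0.5022 0.1422 0.2334] yaw -76.21 tz [-0.559 -0.018 -0.829] 0.012915185444400597 30.029383208602667 [ -1.02   1.86 -11.08] [ 0.275 -1.842  0.161] [-0.    0.61 -0.45  1.49  0.02  1.64 -1.75]
lid plane inliers 407 663 normal [ 0.84   0.029 -0.542] angle from z 57.2 max z 0.2574787095352748
theta tool 34.15716318549262 theta arc 33.647528698176316 r 0.15436709942929844
0.8 0.1 -3.6 0.001 -0.015 -0.001; 1.3 0.3 -5.2 0.009 -0.034 0.0; 1.3 0.3 -5.2 0.009 -0.034 0.0; 1.3 0.3 -5.2 0.009 -0.034 -0.0; 1.3 0.3 -5.2 0.009 -0.034 0.0;
1.3 0.3 -5.2 0.009 -0.034 -0.0; 1.3 0.3 -5.2 0.009 -0.034 0.0; 1.3 0.3 -5.2 0.009 -0.034 0.0; 1.3 0.3 -5.2 0.009 -0.034 0.0; 1.3 0.3 -5.2 0.009 -0.034 0.0;
```

The fit caught the lid's front face this time, which gives a lid angle of about 33°, so it is still following. Joint 6 is at 1.64 of 1.92, so I'll stop tilting near 43° and then translate along the bar's arc, letting the pads pivot.

>>> {"api": "carry_out", "payload": {"moves": "0.8 0.1 -3.6 0.001 -0.015 0; 1.3 0.3 -5.2 0.009 -0.034 0; 1.3 0.3 -5.2 0.009 -0.034 0; 1.3 0.3 -5.2 0.009 -0.034 0; 1.3 0.3 -5.2 0.009 -0.034 0"}}

```text
t: 16.9
position: [0.5227, 0.1429, 0.2493]
ee_rot: [-0.038, 0.922, 0.131, -0.362]
wrist_force: [0.0, 0.5, -13.9]
grip_width: 0.0131
grasp_force: 30.0
```

```bash
cat >> lift.py <<'E'
print('\nfixed tilt:')
B0=P0+np.array([0,0,.0128]); B=lambda t:H+R.from_rotvec(ax*np.radians(t)).apply(B0-H)
b0=p-q.apply([0,0,.0128]); 
for t in np.arange(np.ceil(th)+2,62,2):
    b=B(t); print(t,(q.inv().apply(b-b0)*1000).round(1)); b0=b
E
python3 st.py;  python3 lift.py 45 47 49 51 53
```

```text
16.9 [0.5227 0.1429 0.2493] yaw -77.53 tz [-0.678 -0.024 -0.734] 0.013108507246704445 30.02436138689518 [  0.02   0.48 -13.94] [ 0.193 -2.674  0.222] [-0.02  0.72 -0.44  1.33 -0.    1.84 -1.75]
theta tool 42.75561966607556 theta arc 43.1239754792928 r 0.15440957231993419
1.3 0.1 -4.9 0.009 -0.038 -0.001; 1.3 0.3 -5.2 0.009 -0.034 0.0; 1.3 0.3 -5.2 0.009 -0.034 0.0; 1.3 0.3 -5.2 0.009 -0.034 0.0; 1.3 0.3 -5.2 0.009 -0.034 0.0;

fixed tilt:
45.0 [ 1.8  0.2 -4.9]
47.0 [ 2.   0.5 -5.1]
49.0 [ 2.1  0.5 -5.1]
51.0 [ 2.3  0.6 -5. ]
53.0 [ 2.5  0.6 -4.9]
55.0 [ 2.6  0.7 -4.8]
57.0 [ 2.8  0.7 -4.7]
59.0 [ 3.   0.7 -4.6]
61.0 [ 3.1  0.8 -4.5]
```

>>> {"api": "carry_out", "payload": {"moves": "1.8 0.2 -4.9 0 0 0; 2 0.5 -5.1 0 0 0; 2.1 0.5 -5.1 0 0 0; 0 0 0 0 0 0"}}

```text
t: 17.3
position: [0.5379, 0.1434, 0.2579]
ee_rot: [-0.038, 0.922, 0.13, -0.361]
wrist_force: [0.8, -4.2, -10.3]
grip_width: 0.0128
grasp_force: 30.0
```

```bash
python3 st.py;  python3 lift.py 45; python3 lid.py s9
```

```text
17.3 [0.5379 0.1434 0.2579] yaw -77.54 tz [-0.677 -0.023 -0.736] 0.012795354356097783 30.028118178051955 [  0.75  -4.2  -10.26] [-0.59  -2.154  0.887] [-0.03  0.73 -0.43  1.28 -0.    1.87 -1.75]
theta tool 42.621891891782894 theta arc 49.63052382791419 r 0.15429993875312017
-3.9 -1.3 11.8 0.009 -0.041 -0.002; 
fixed tilt:
45.0 [-3.4 -1.2 11.8]
47.0 [ 2.   0.5 -5.1]
49.0 [ 2.1  0.5 -5.1]
51.0 [ 2.3  0.6 -5. ]
53.0 [ 2.5  0.6 -4.9]
55.0 [ 2.6  0.7 -4.8]
57.0 [ 2.8  0.7 -4.7]
59.0 [ 3.   0.7 -4.6]
61.0 [ 3.1  0.8 -4.5]
lid plane inliers 392 624 normal [ 0.625  0.017 -0.78 ] angle from z 38.7 max z 0.29291518346375567
```

Tool arc and lid face both give about 50°. I release here and back out along the fingers.

>>> {"api": "carry_out", "payload": {"moves": "0 0 0 0 0 0; 0 0 0 0 0 0; 0 0 0 0 0 0; 0 0 0 0 0 0; 0 0 0 0 0 0", "gripper": 0.5}}

```text
t: 17.85
position: [0.5371, 0.1449, 0.2585]
ee_rot: [-0.039, 0.922, 0.131, -0.362]
wrist_force: [0.9, -0.2, -0.7]
grip_width: 0.0438
grasp_force: 0.0
```

>>> {"api": "carry_out", "payload": {"moves": "0 0 -6 0 0 0; 0 0 -12 0 0 0; 0 0 -16 0 0 0; 0 0 -16 0 0 0; 0 0 -16 0 0 0"}}

```text
t: 18.35
position: [0.5628, 0.146, 0.2839]
ee_rot: [-0.041, 0.927, 0.13, -0.348]
wrist_force: [-0.9, 0.2, 0.3]
grip_width: 0.0444
grasp_force: 0.0
```

```bash
python3 st.py; python3 lid.py s10; python3 - <<'E'
from h import *
p,d=snap('scene','s11')
E
```

```text
18.35 [0.5628 0.146  0.2839] yaw -77.53 tz [-0.657 -0.015 -0.754] 0.044373971737739756 0.0 [-0.95  0.21  0.26] [-0.008 -0.611 -0.039] [-0.2   0.71 -0.12  1.21 -0.12  1.92 -1.61]
lid plane inliers 403 627 normal [ 0.694  0.022 -0.719] angle from z 44.0 max z 0.2931690836801815
```

View pics/s11.png

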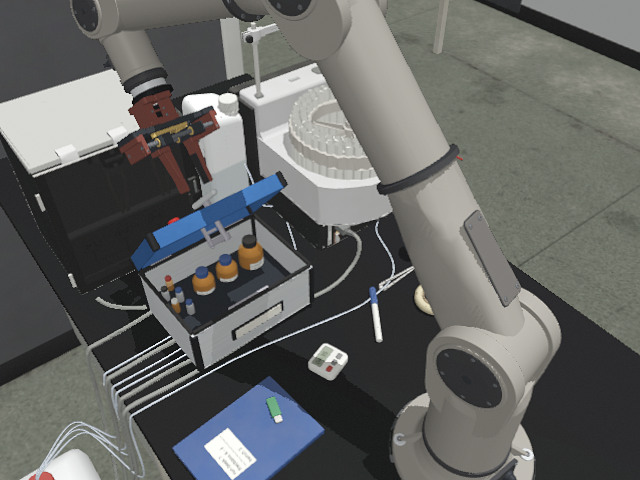

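The case stands open with its bottles visible, the lid edge is near (210,220), and the gripper is free above it. The lid edge height (0.293 m) gives about 50° and did not drop on release. Joint 6 is at its limit, so I'll rise while reducing the tilt to stand clear.

>>> {"api": "carry_out", "payload": {"moves": "-10 -2 -14 -0.01 0.04 0; -13 -3 -15 -0.012 0.05 0; -13 -3 -15 -0.012 0.05 0; -13 -3 -15 -0.012 0.05 0; 0 0 0 0 0 0"}}

```text
t: 18.95
position: [0.5581, 0.144, 0.3647]
ee_rot: [-0.033, 0.958, 0.134, -0.253]
wrist_force: [0.2, 0.5, 0.5]
grip_width: 0.0441
grasp_force: 0.0
```

```bash
python3 st.py; python3 - <<'E'
from h import *
p,d=snap('scene','s12'); q,_=snap('top','t12')
# lid front top edge: highest blue points
m=(p[:,:,2]>120)&(p[:,:,0]<100)&(p[:,:,1]<170); m[330:]=0;m[:,340:]=0
v,u=np.nonzero(m&(d>0)); W=world('scene',d,list(zip(u,v))); k=np.argsort(W[:,2])[-60:]; print('edge',np.median(W[k],0))
dx=.606-np.median(W[k,0]); z=np.median(W[k,2])-.12; print('angle',np.degrees(np.arctan2(z,dx)-np.arctan2(.03,.2)))
W=world('scene',d,[(424,216),(433,170)]); print(W)
cv2.imwrite('pics/v12.png',np.hstack([cv2.resize(p,(400,300)),cv2.resize(q,(400,300))])[:,:,::-1])
E
```

```text
18.95 [0.5581 0.144  0.3647] yaw -75.96 tz [-0.493 -0.004 -0.87 ] 0.044144880836498285 0.0 [0.23 0.46 0.52] [ 0.04  -0.433  0.033] [-0.2   0.53 -0.13  1.24 -0.1   1.86 -1.63]
edge [0.49773684 0.13007419 0.29340724]
angle 49.49150829853764
[[0.12100135 0.04089275 0.46789437]
 [0.12008832 0.03833074 0.53915031]]
```

View pics/v12.png

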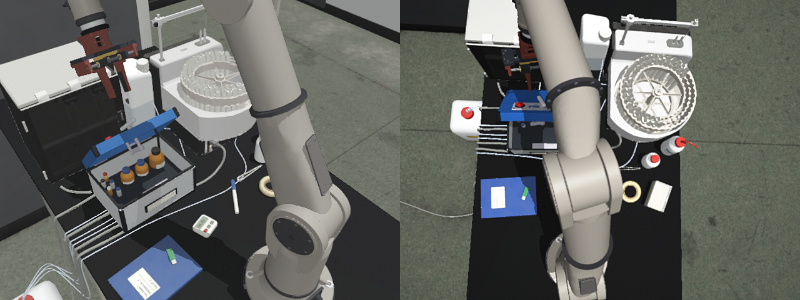

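The lid stands open at about 49.5°, with its edge near (130,135) in the left view. The gripper is clear above it, and the two bottles and the tip box are still in place at (650,160), (672,145) and (658,197) in the right view.

```bash
python3 -c "
from bench import arm
print(arm.job_done())"
```

```text
the job is handed in; nothing more can be done
None
```

The case is open and the job is handed in at about 19 s: the lid stands on its own at about 49°, button and handle worked gently (5.9 N, 0.26 N m), gripper clear, bottles and tip box untouched.

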